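Lock a tool sled behind its spring catch

ROBOT

A 7-joint arm with a two-finger parallel gripper is mounted at the origin on the work surface. World frame = base frame: x ahead of the robot, y to its left, z up, the work surface at z = 0. Lengths are in m, angles in rad, forces in N, time in s.
With the tool pointing down it reaches from about 0.425 to 0.875 m from the base axis. Payload 8.4 kg.
Tool frame: the origin (TCP) lies on the centre line of the jaws, within the pads' length; the fingertips stand ahead of it and the grasp point (between the pads) lies 8 mm behind it (r.nose_length is the z of the fingertips in the tool frame, in m); z points along the fingers, y is the line along which they close (so a half turn about z gives the same grasp; the last joint's range is limited). The gripper opens to 87 mm and grips with 3 to 60 N. Pads are 19 mm wide; open, the fingers measure 117 mm over their backs; the gripper's body (75 mm by 190 mm) begins 51 mm behind the grasp point.
Start: joints at [-1.241, 0.333, 0.04, 1.465, -0.013, 1.343, -0.059], TCP at [0.27, 0.591, 0.195] pointing down, gripper open.
Joint ranges: [-2.58, 2.58], [-0.38, 2.09], [-1.3, 1.39], [0.25, 2.4], [-1.5, 4.64], [0.08, 2.09], [-2.65, 2.65]. Speed limits (rad/s): [2.22, 2.22, 2.79, 2.79, 3.14, 3.14, 3.14].

INTERFACE

Orientations are given as a unit quaternion [x, y, z, w].
In Python, from plant import r gives the robot as it stands.
- The arm moves only by the shell command python3 -m handwheel 'ROWS'. ROWS is JSON, a list that holds one entry, the list of rows, each a list of 5 numbers: the shift along the tool's x, y, z in m, then the turn about the tool's z in rad, then the opening in per cent of the stroke, from 0 (shut) to 100 (fully open). A call has 1 to 5 rows; each row shifts and turns the commanded pose from where the row before left it, along the tool's axes as they then stand; what a row does not reach is not made up. A row lasts 1/8 s, in which the tool goes at most 62.5 mm and 10.7 degrees, less where a joint would pass 70% of its speed; a pose out of reach is approached as far as the arm can. A call is refused whole if a number of a shift passes 0.0625 or a number of a turn 0.188, either way. A call with a gripper value outside its range is refused whole. The fingers move at their own pace and stop on an object; the grip force is fixed at half the most. Time passes only in rows, so rows that do not move let the fingers close. It gives the time, the measured TCP pose, the force, the opening and the grip force at its end, in the units of the state.
- r.get_obs(): the state, without advancing time (a new reading comes with each control period).
- r.camera(name): name is "scene" or "top" or "wrist"; returns a dict with "img" (400x640x3 uint8, blue, green, red), "vertical_fov" (degrees; the focal length in pixels is half the picture's height over the tangent of half this angle, whatever the lens; pixels are square), "cx", "cy" (the principal point, pixels), "rvec" (rotation vector, rad) and "tvec" (3), from world to camera coordinates, as OpenCV has them. Camera axes: x right, y down, z forward; pixel columns grow to the right and rows downward; lengths in m; the calibration is good to about 2 mm. A picture is of the moment at which its call begins. There is no depth.
- r.close_job(): hands the job in; it is judged then, once.
Trained networks look in a picture, given as the dict that the camera call returned (one of the last four; its "shot" number tells which), for a name from the list of things; names that differ only in an ending like _2 or _b are one class to them, and where a whole thing is asked for, a point or a joint stands for the part that bears it (a point fixed in the world has none). Each returns a list of dicts, best first, with "confidence" (0 to 1); they miss things now and then, are a little off and sometimes report something else, mostly with a low value. They report only what shows in the picture. A call takes as long as a camera call. They do not tell look-alikes from the thing itself.
- r.regions_of(picture, label): "mask" (400x640 bool, what is visible of it).
- r.place_of(picture, label): "position" ([x, y, z] in m, in world coordinates, good to about 4 mm: a listed point, or the origin of a listed thing).
The state is a dict: "clock": time; "q": joint angles; "qvel": joint speeds; "joint_efforts": joint torques, N m; "tool_pos": TCP position; "tool_rot": TCP orientation; "force": force on the tool from outside, world axes, zero at the start; "ft_torque": the same for the moment, N m; "opening": finger opening in m; "finger_force": force on a finger pad.
Only numpy, scipy, OpenCV 4.12 (cv2) and the standard library are available. Lean on these libraries where they do the work, as an engineer would, in place of code of your own. Each camera call takes 0.05 s, during which the arm holds its last target. There are 200 camera calls.

TASK

Lock the tool sled at the home end of its slide: with a fingertip press the long yellow catch bar all the way down and, keeping it held down, push the sled by its red tab along the track, over the catch and fully home against the blue end stop. Then let the bar spring up so that the catch locks behind the sled, and move clear. The sled is only pushed, never lifted; the boring bar stays lying in its cradle, and the other things around stay where they are.

Things in the scene. Friction and masses are not known exactly. Their poses are not given: they have to be found in the camera images.
- slide: Grey slide fixture fixed to the table, base plate 200 mm (x from -86 to +114) by 350 mm (y) by 12 mm; origin on the table top under the middle of the track. The track runs along its y axis at x = 0, 51 mm wide, floor 30 mm above the table, between 8 mm guide walls (tops 42 mm). Its -x side, with the yellow bar, faces the robot; turned up to 0.4 rad.
- sled: Loose dark steel sled in the oiled track (slides easily), 48 mm wide (x), 116 mm long (y), about 0.5 kg; origin under its middle, axes as the fixture's. Two aluminium V cradles carry the boring bar. Starts at fixture y -102 to -53 mm; home (touching the end stop) its origin is at fixture y = +87 mm. A red push tab sticks out above the yellow bar.
- push_tab (a point): Centre of the rear (-y) face of the sled's red tab, the face to push towards +y. The tab is an upright plate 10 mm thick (y), from sled x = -76 to -14 mm, its lower edge 54 mm and top 80 mm above the table. This point is at sled (-56, +15, +37) mm, straight above the middle line of the yellow bar.
- catch_bar (a point): Middle of the top face of the yellow catch bar, 40 mm wide (x), 255 mm long (y, parallel to the track), top 48 mm above the table when up; at fixture x = -56, y = -12.5 mm; the point moves down with the bar. The bar sinks straight and level wherever along it it is pressed.
- tooth (a point): Top of the bar's dark steel tooth, in the track at fixture x = 0, y = +18 mm. The tooth is 14 mm long (y) and stands 8 mm above the track floor when the bar is up, blocking the sled; it is below the floor once the bar is down more than 8 mm.
- end_stop (a point): Middle of the inner face of the blue end stop that closes the +y end of the track, at fixture y = +145 mm, 43 mm above the table; the stop's top is 56 mm above the table, it is 67 mm wide (x).
- catch (a joint): How far the yellow bar is pressed down, m: 0 up, 0.014 fully down (bottom stop). It springs back by itself; about 4 N starts it and about 10 N holds it fully down. With the sled home it springs up to 0 and the tooth stands behind the sled, 4 mm from it.
- boring_bar: Loose boring bar, dark steel rod 24 mm diameter with a lighter head of 18 mm, 137 mm long in all, about 0.4 kg, lying along y in the sled's V cradles, top about 79 mm above the table. Origin on its axis, 70 mm from the rear end.
- insert_case: Bystander: yellow insert case 45 x 75 x 16 mm standing on the fixture's base plate on the +x side, beyond the track; origin under its middle.
- collet: Bystander: steel collet, 32 mm diameter, 40 mm tall, standing on the fixture's base plate on the +x side; origin under its middle.
- carton: Bystander: white and black carton 55 x 150 x 45 mm; origin under its middle.
- mug: Bystander: white mug, 80 mm diameter, 90 mm tall; origin under its middle.
- wrench: Bystander: wrench lying on the table; origin under its middle.
- mill_head: Bystander: steel milling head, 52 mm diameter, 62 mm tall; origin under its middle.
Mind the look-alikes: they are no part of the job. What is meant by the boring_bar is not orange, and is the larger of those in its own colour.

How it is judged:
On the way, in this order (a step that is already met when the one before it is completed fails the run):
1. the catch bar is pressed down (over 9 mm) while the sled is still in front of the catch (value of joint catch above 0.009 m and y of sled in the frame of slide below -0.045 m), for 0.05 s.
2. the sled slides over the catch while the bar is held down (value of joint catch above 0.009 m and y of sled in the frame of slide between -0.02 and 0.07 m), for 0.1 s.
3. the sled is home with the bar still held down (value of joint catch above 0.009 m and y of sled in the frame of slide above 0.0825 m), for 0.05 s.
At the end, for the whole second after the job is handed in: The sled lies flat in the track within 4.5 mm of the end stop and at rest, the catch bar is up again (within 2 mm) with its tooth behind the sled, and the boring bar lies at rest in its cradle (y of sled in the frame of slide above 0.0825 m and value of joint catch below 0.002 m and z of sled in the frame of slide below 0.033 m and angle between sled's own z axis and vertical below 0.05 rad and linear speed of sled below 0.01 m/s and distance between boring_bar and sled below 0.045 m and linear speed of boring_bar below 0.02 m/s); the robot touches nothing.
It fails at once if the sled is lifted (over 6 mm) or tipped (z of sled in the frame of slide above 0.036 m or angle between sled's own z axis and vertical above 0.1 rad).
It fails at once if the bar is let up while the sled is over the catch (y of sled in the frame of slide between -0.03 and 0.075 m and value of joint catch below 0.0085 m).
It fails at once if the boring bar leaves its cradle (lifted 8 mm or shifted 25 mm) (z of boring_bar in the frame of sled above 0.045 m or y of boring_bar in the frame of sled above 0.025 m or y of boring_bar in the frame of sled below -0.025 m).
It fails at once if one of the bystanders (insert case, collet, carton, mug, wrench, milling head) is moved over 20 mm (distance of any of insert_case, collet, carton, mug, wrench, mill_head from where it was at the start of the episode above 0.02 m).
It also fails if it takes over 40 s, if anything falls off the work surface, if the arm or the gripper's body presses on something with over 40 N, if the wrist force passes 120 N, or if a joint passes its speed limit or range.

## Working session

There is one attempt and no reset: what is moved stays moved. The work goes in short steps, Python scripts to look and compute and a shell command to move; the robot and the scene stay as the last step left them, time stands still between calls to the robot, and variables do not carry over. Pictures are saved under pics/ and viewed, at most 10 in all, crops included, and the job is handed in when it is done.

```bash
mkdir -p pics
cat > h.py <<'E'
import numpy as np, cv2
from plant import r
def look(n,fn=None):
    p=r.camera(n)
    if fn: cv2.imwrite('pics/'+fn,p['img'])
    return p
def K(p):
    f=p['img'].shape[0]/2/np.tan(np.radians(p['vertical_fov'])/2)
    return np.array([[f,0,p['cx']],[0,f,p['cy']],[0,0,1.]])
def proj(p,X): return cv2.projectPoints(np.array(X,float).reshape(-1,1,3),np.array(p['rvec']),np.array(p['tvec']),K(p),None)[0].reshape(-1,2)
def ray(p,uv,z):
    R=cv2.Rodrigues(np.array(p['rvec'],float))[0]; c=-R.T@np.array(p['tvec'],float).ravel()
    d=R.T@np.linalg.solve(K(p),[uv[0],uv[1],1]); return c+d*(z-c[2])/d[2]
E
python3 - <<'E'
from h import *
np.set_printoptions(precision=4,suppress=True)
print({k:v for k,v in r.get_obs().items()}, r.nose_length)
for n in('scene','top'):
    p=look(n,n+'0.png')
    for l in('slide','sled','push_tab','catch_bar','tooth','end_stop','boring_bar','insert_case','collet','carton','mug','wrench','mill_head'):
        print(n,l,[(np.round(d['position'],4).tolist(),round(d['confidence'],2),proj(p,d['position']).round()[0].tolist()) for d in r.place_of(p,l)[:3]])
E
```

```text
{'clock': 0.0, 'q': array([-1.2412,  0.3339,  0.0399,  1.4663, -0.0134,  1.3433, -0.0585]), 'qvel': array([-0.0006, -0.0017,  0.001 , -0.0001, -0.0005, -0.    , -0.003 ]), 'joint_efforts': array([ -0.0004, -65.6358,   1.3348, -40.379 ,  -0.0597,   0.0449,
         0.0002]), 'tool_pos': array([0.2701, 0.5907, 0.1942]), 'tool_rot': array([ 0.2128,  0.9771, -0.0008, -0.0001]), 'force': array([-0.2486,  0.0165,  0.5341]), 'ft_torque': array([-0.0757, -0.0337,  0.0063]), 'finger_force': 0.0, 'opening': 0.08709551401194411} 0.011
scene slide [([0.5961, -0.0343, 0.0], 0.87, [323.0, 241.0]), ([0.6729, -0.1035, 0.0141], 0.64, [322.0, 266.0])]
scene sled [([0.5951, -0.0937, 0.0309], 0.56, [306.0, 243.0]), ([0.6674, 0.1182, 0.0105], 0.16, [382.0, 226.0])]
scene push_tab [([0.5377, -0.0818, 0.0691], 0.74, [295.0, 219.0]), ([0.5909, -0.0086, 0.0411], 0.36, [329.0, 224.0])]
scene catch_bar [([0.5403, -0.0407, 0.0459], 0.86, [308.0, 219.0])]
scene tooth [([0.5935, -0.0109, 0.0405], 0.89, [329.0, 225.0])]
scene end_stop [([0.5936, 0.1158, 0.0418], 0.84, [363.0, 204.0])]
scene boring_bar [([0.5957, -
[... 1214 characters left out ...]

top boring_bar [([0.3875, -0.0686, 0.0175], 0.52, [334.0, 262.0]), ([0.5971, -0.0951, 0.0679], 0.51, [345.0, 191.0])]
top insert_case [([0.6744, -0.1009, 0.0112], 0.54, [346.0, 171.0]), ([0.5963, -0.0932, 0.0694], 0.17, [344.0, 191.0])]
top collet [([0.6702, 0.1151, 0.0109], 0.57, [277.0, 171.0])]
top carton [([0.6055, 0.4263, 0.0003], 0.81, [177.0, 189.0])]
top mug [([0.4443, -0.4156, 0.0023], 0.66, [446.0, 247.0]), ([0.5922, -0.0108, 0.038], 0.38, [317.0, 194.0])]
top wrench [([0.5908, 0.1149, 0.0416], 0.63, [276.0, 193.0]), ([0.5759, -0.4438, -0.0033], 0.55, [454.0, 206.0]), ([0.6673, 0.1096, 0.0127], 0.32, [279.0, 172.0])]
top mill_head [([0.3808, 0.4092, 0.0004], 0.52, [178.0, 261.0])]
```

View pics/scene0.png

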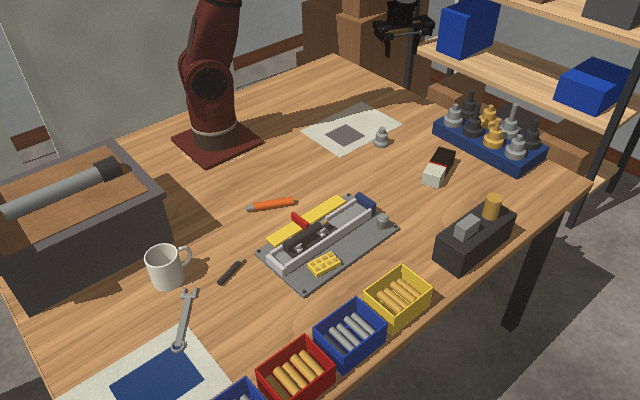

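```bash
python3 -c "
import cv2
i=cv2.imread('pics/top0.png');cv2.imwrite('pics/topc.png',cv2.resize(i[140:290,240:440],None,fx=4,fy=4,interpolation=2))"
```

```text
(no output)
```

View pics/topc.png

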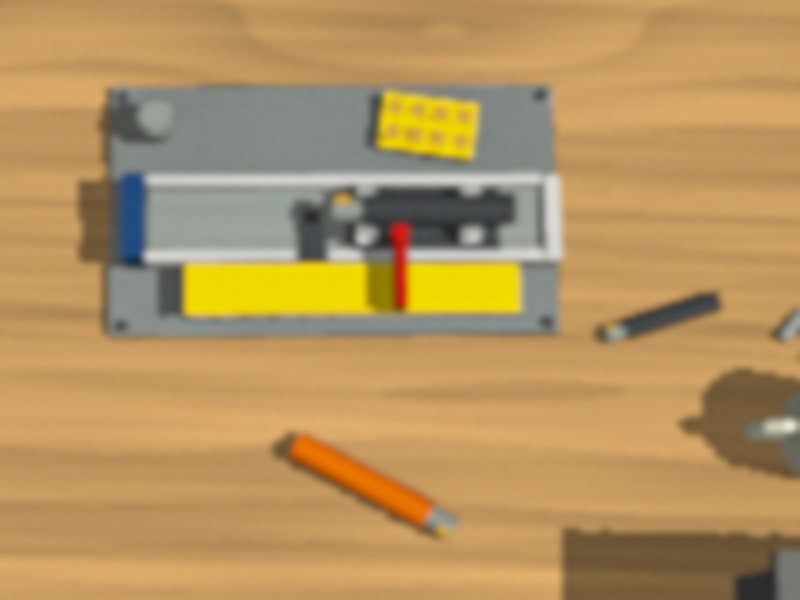

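Candidates: boring bars at scene px (306,232) dark, in the cradle; (229,271) small dark on the table; (269,205) orange. I choose the one in the cradle. The yellow things are the catch bar at (308,219) and the insert case at (323,267). The crop shows the red tab at crop (401,265) over the long yellow catch bar, so that is the right bar. The fixture is nearly parallel to world y.

```bash
python3 - <<'E'
from h import *
np.set_printoptions(precision=4,suppress=True)
p=look('top')
f=lambda u,v,z: ray(p,(240+u/4-.375,140+v/4-.375),z)
for a,b,z in(((185,316),(520,313),.048),((107,335),(557,333),.012),((107,88),(548,86),.012),((185,264),(520,264),.048)):
    A,B=f(*a,z),f(*b,z); d=A-B; print(A,B,np.arctan2(-d[0],d[1]))
E
python3 -m handwheel '[[[0,0,0,-0.147,0],[0,0,0,-0.147,0],[0,0,0,-0.147,0],[0,0,0,0,0]]]'
```

```text
[0.5124 0.0812 0.048 ] [ 0.521  -0.1719  0.048 ] 0.03392024671461291
[0.5022 0.1423 0.012 ] [ 0.5123 -0.2051  0.012 ] 0.029139032630612235
[0.699  0.1501 0.012 ] [ 0.7102 -0.1981  0.012 ] 0.0319596399539708
[0.5524 0.0825 0.048 ] [ 0.5588 -0.1719  0.048 ] 0.02537289038435699
clock: 1.95
tool_pos: [0.2703, 0.5911, 0.195]
tool_rot: [-0.006, 1.0, -0.0, -0.0]
force: [-0.4, -0.1, 0.1]
opening: 0.0545
finger_force: 0.0
```

```bash
python3 -m handwheel '[[[-0.0165,-0.048,0,-0.018,0],[-0.0165,-0.048,0,0,0],[-0.0165,-0.048,0,0,0],[-0.0165,-0.048,0,0,0],[-0.0165,-0.048,0,0,0]]]'
python3 -m handwheel '[[[-0.0165,-0.048,0,0,0],[-0.0165,-0.048,0,0,0],[-0.0165,-0.048,0,0,0],[-0.0165,-0.048,0,0,0],[-0.0165,-0.048,0,0,0]]]'
python3 -m handwheel '[[[-0.0165,-0.048,0,0,0],[-0.0165,-0.048,0,0,0],[-0.0165,-0.048,0,0,0],[-0.0165,-0.048,0,0,0],[0,0,0,0,0]]]'
```

```text
clock: 2.58
tool_pos: [0.3596, 0.3519, 0.1953]
tool_rot: [-0.013, 1.0, 0.0, 0.0]
force: [1.3, 0.6, -0.1]
opening: 0.0054
finger_force: 0.0
clock: 3.2
tool_pos: [0.4492, 0.1144, 0.1954]
tool_rot: [-0.013, 1.0, 0.0, 0.0]
force: [-0.1, 0.2, 0.5]
opening: 0.0006
finger_force: 0.0
clock: 3.82
tool_pos: [0.521, -0.0783, 0.1953]
tool_rot: [-0.01, 1.0, -0.001, 0.0]
force: [-0.5, 1.0, -0.3]
opening: 0.0002
finger_force: 0.0
```

```bash
python3 -m handwheel '[[[-0.0165,-0.047,0,0,0],[0,0,0.03,0,0],[0,0,0.03,0,0],[0,0,0,0,0]]]'
python3 - <<'E'
from h import *
np.set_printoptions(precision=4,suppress=True)
o=r.get_obs();print(o['tool_pos'],o['tool_rot'],o['force'])
p=look('wrist','w1.png')
q=look('top')
for P in (p,q):
  for l in('push_tab','catch_bar','tooth'):
    print(l,[(np.round(d['position'],4).tolist(),round(d['confidence'],2)) for d in r.place_of(P,l)[:2]])
E
```

```text
clock: 4.32
tool_pos: [0.5369, -0.1192, 0.1333]
tool_rot: [-0.014, 1.0, 0.0, -0.002]
force: [-0.7, 0.3, 0.2]
opening: 0.0007
finger_force: 0.0
[ 0.5369 -0.1192  0.1333] [-0.0143  0.9999  0.0002 -0.002 ] [-0.6689  0.2814  0.1998]
push_tab [([0.5409, -0.0875, 0.0648], 0.88)]
catch_bar [([0.5409, -0.0891, 0.0653], 0.19)]
tooth [([0.5361, -0.0406, 0.0496], 0.69)]
push_tab [([0.5388, -0.083, 0.0684], 0.45)]
catch_bar [([0.5418, -0.0406, 0.0455], 0.73)]
tooth [([0.5876, -0.0068, 0.0379], 0.61)]
```

View pics/w1.png

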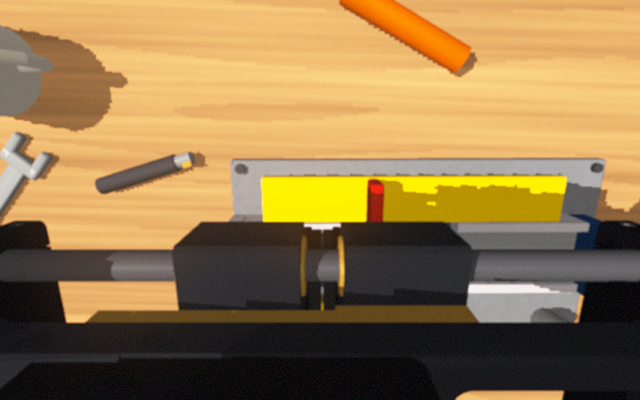

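The wrist view shows the closed fingers behind the red tab (tab at px (376,200)), over the yellow bar's rear part (columns 262–365). I'm going down onto the bar.

```bash
python3 -m handwheel '[[[-0.002,-0.004,0.03,0,0],[0,0,0.03,0,0],[0,0,0.01,0,0],[0,0,0,0,0]]]'
python3 -m handwheel '[[[0,0,0.01,0,0],[0,0,0,0,0]]]'
```

```text
clock: 5.22
tool_pos: [0.5405, -0.1244, 0.0652]
tool_rot: [-0.015, 1.0, -0.0, -0.0]
force: [0.9, 0.1, 0.4]
opening: 0.0006
finger_force: 0.0
clock: 5.48
tool_pos: [0.5405, -0.1242, 0.055]
tool_rot: [-0.015, 1.0, 0.0, -0.0]
force: [-0.1, -0.3, -0.7]
opening: 0.0008
finger_force: 0.0
```

```bash
python3 -m handwheel '[[[0,0,0.004,0,0],[0,0,0,0,0]]]'
python3 - <<'E'
from h import *
p=look('scene'); cv2.imwrite('pics/s1.png',cv2.resize(p['img'][160:290,230:420],None,fx=4,fy=4,interpolation=2))
o=r.get_obs();print(o['force'],proj(p,o['tool_pos']))
E
```

```text
clock: 5.72
tool_pos: [0.5405, -0.1243, 0.051]
tool_rot: [-0.015, 1.0, 0.0, -0.0]
force: [0.3, -0.6, 0.0]
opening: 0.0005
finger_force: 0.0
[ 0.12498619 -0.05267785 -0.03718804] [[283.2645416  231.94448802]]
```

View pics/s1.png

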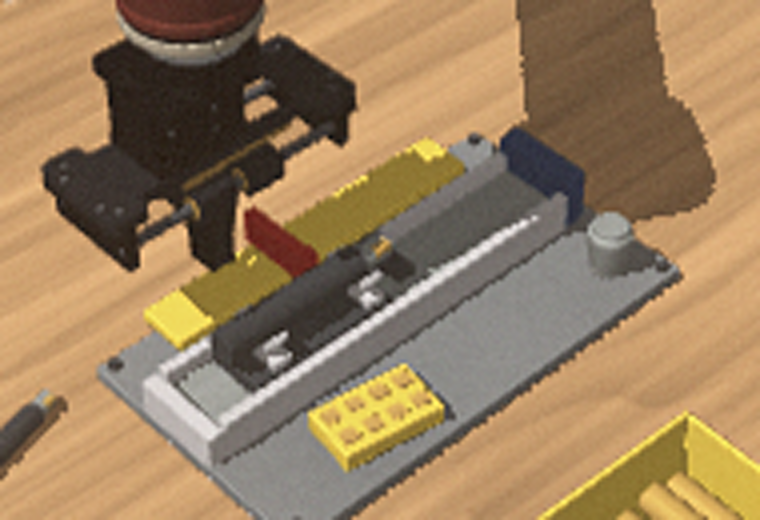

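Run:
```python
from h import *
from scipy.spatial.transform import Rotation as R
o=r.get_obs(); T=R.from_quat(o['tool_rot']).as_matrix(); t=o['tool_pos']
out=[]
for n in('scene','wrist'):
    p=look(n); im=p['img'].copy()
    if n=='scene': x0,y0,w,h,s=230,165,110,90,4
    else: x0,y0,w,h,s=200,100,220,180,2
    im=cv2.resize(im[y0:y0+h,x0:x0+w],None,fx=s,fy=s,interpolation=cv2.INTER_CUBIC)
    for d,c in((-.008,(255,0,0)),(0,(0,255,0)),(.011,(255,0,255))):
        u=proj(p,t+T@[0,0,d])[0]; cv2.circle(im,tuple(int(v) for v in (u-[x0,y0])*s),3,c,-1); print(n,d,u)
    out.append(im)
cv2.imwrite('pics/ov.png',np.vstack(out)[:, :]) if out[0].shape[1]==out[1].shape[1] else print([i.shape for i in out])
p=look('top')
print(proj(p,t+T@[0,0,.011]))
```

```text
scene -0.008 [283.07241934 229.7593281 ]
scene 0 [283.2645416  231.94448802]
scene 0.011 [283.52621077 234.92066073]
wrist -0.008 [321.34083278 233.75089985]
wrist 0 [321.34822212 229.12678895]
wrist 0.011 [321.35749316 223.3251426 ]
[[353.74077413 211.61269611]]
```

```bash
python3 -c "
import cv2;i=cv2.imread('pics/ov.png');print(i.shape);cv2.imwrite('pics/ov2.png',cv2.resize(i,None,fx=.82,fy=.82))"
```

```text
(720, 440, 3)
```

View pics/ov2.png

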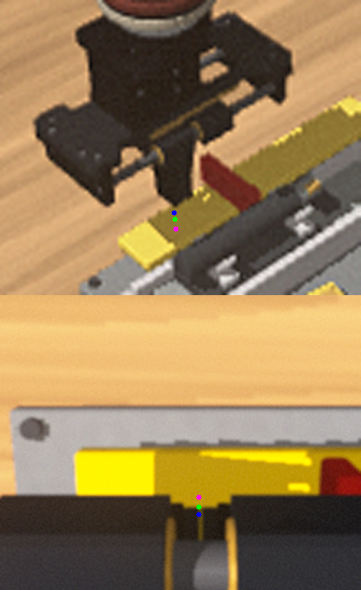

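Run:
```python
from h import *
print(r.get_obs()['force'],[a for a in dir(r) if a[0]!='_'])
p=look('scene'); a=cv2.resize(p['img'][200:250,255:315],(600,500),interpolation=cv2.INTER_NEAREST)
p=look('wrist'); b=cv2.resize(p['img'][180:250,280:364],(600,500),interpolation=cv2.INTER_NEAREST)
cv2.imwrite('pics/cl.png',cv2.resize(np.hstack([a,b]),(800,333),interpolation=cv2.INTER_AREA))
```

```text
[ 0.30230958 -0.28858807  0.21051964] ['MotionError', 'camera', 'close_job', 'get_obs', 'nose_length', 'place_of', 'regions_of']
```

View pics/cl.png

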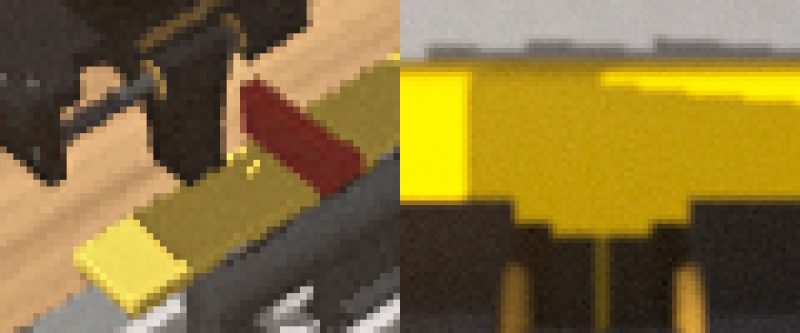

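Run:
```python
from h import *
from scipy.spatial.transform import Rotation as R
o=r.get_obs(); T=R.from_quat(o['tool_rot']).as_matrix(); t=o['tool_pos']
p=look('wrist'); q=look('scene')
for d in(-.03,-.02,-.01,0,.011):
    print(d,'wrist row', [proj(p,t+T@[w,0,d])[0,1].round(1) for w in(0,.0095)],'scene',[proj(q,t+T@[-.0095,y,d])[0].round(1).tolist() for y in(-.015,0,.015)])
for X in((.5199,-.14,.048),(.5199,-.1,.048)): print(proj(p,X))
```

```text
-0.03 wrist row [np.float64(248.9), np.float64(231.1)] scene [[280.3, 228.3], [284.9, 225.5], [289.4, 222.8]]
-0.02 wrist row [np.float64(241.6), np.float64(224.8)] scene [[280.6, 231.1], [285.1, 228.3], [289.6, 225.6]]
-0.01 wrist row [np.float64(235.2), np.float64(219.1)] scene [[280.8, 233.9], [285.4, 231.1], [289.8, 228.3]]
0 wrist row [np.float64(229.3), np.float64(214.0)] scene [[281.1, 236.6], [285.6, 233.8], [290.0, 231.0]]
0.011 wrist row [np.float64(223.5), np.float64(208.9)] scene [[281.4, 239.6], [285.8, 236.8], [290.3, 234.0]]
[[295.72214973 193.19633038]]
[[363.76916135 195.18789932]]
```

Both close views put the fingertips about 27 mm *above* the reported TCP instead of 11 mm below it, so the real tip is at z≈0.078. That agrees with the zero force. In x and y the tip agrees with the reported pose, and it is over the bar, behind the tab (scene tip at about px (283,228)). I'll find the bar by feel.

```bash
python3 -m handwheel '[[[0,0,0.01,0,0],[0,0,0.01,0,0],[0,0,0,0,0]]]';python3 -m handwheel '[[[0,0,0.004,0,0],[0,0,0,0,0]]]';python3 -m handwheel '[[[0,0,0.004,0,0],[0,0,0,0,0]]]'
```

```text
clock: 6.5
tool_pos: [0.5396, -0.1242, 0.0298]
tool_rot: [-0.015, 1.0, -0.0, -0.001]
force: [-0.6, -0.4, 0.3]
opening: 0.0005
finger_force: 0.0
clock: 6.75
tool_pos: [0.5405, -0.1244, 0.0269]
tool_rot: [-0.015, 1.0, -0.0, -0.0]
force: [-0.0, -1.1, 0.7]
opening: 0.0006
finger_force: 0.0
clock: 7.0
tool_pos: [0.5404, -0.1243, 0.0228]
tool_rot: [-0.015, 1.0, 0.0, -0.0]
force: [-0.5, 0.6, -0.3]
opening: 0.0005
finger_force: 0.0
```

```bash
python3 -m handwheel '[[[0,0,0.004,0,0],[0,0,0,0,0]]]';python3 -m handwheel '[[[0,0,0.003,0,0],[0,0,0,0,0]]]'
```

```text
clock: 7.25
tool_pos: [0.5409, -0.1244, 0.0192]
tool_rot: [-0.015, 1.0, -0.0, 0.0]
force: [0.2, 1.0, 3.8]
opening: 0.0006
finger_force: 2.0
clock: 7.5
tool_pos: [0.5409, -0.1244, 0.0163]
tool_rot: [-0.015, 1.0, -0.0, 0.0]
force: [-1.1, 0.3, 5.8]
opening: 0.0005
finger_force: 2.6
```

Contact came near 0.020, as predicted. Now pressing to the stop.

```bash
python3 -m handwheel '[[[0,0,0.004,0,0],[0,0,0.004,0,0],[0,0,0,0,0]]]';python3 -m handwheel '[[[0,0,0.003,0,0],[0,0,0,0,0]]]';python3 -m handwheel '[[[0,0,0.001,0,0],[0,0,0,0,0]]]'
```

```text
clock: 7.88
tool_pos: [0.5409, -0.1244, 0.0085]
tool_rot: [-0.015, 1.0, 0.0, 0.0]
force: [-2.1, 0.3, 8.7]
opening: 0.0004
finger_force: 4.4
clock: 8.12
tool_pos: [0.541, -0.1244, 0.0067]
tool_rot: [-0.015, 1.0, 0.0, 0.0]
force: [-6.3, 2.4, 21.3]
opening: 0.0004
finger_force: 11.0
clock: 8.38
tool_pos: [0.5411, -0.1244, 0.0065]
tool_rot: [-0.015, 1.0, 0.001, 0.0]
force: [-11.6, 3.3, 32.8]
opening: 0.0005
finger_force: 16.3
```

```bash
python3 -m handwheel '[[[0,0.003,-0.0005,0,0],[0,0.004,0,0,0],[0,0.004,0,0,0],[0,0.004,0,0,0]]]';python3 -m handwheel '[[[0,0.004,0,0,0],[0,0.004,0,0,0],[0,0.003,0,0,0]]]'
```

```text
clock: 8.88
tool_pos: [0.542, -0.1142, 0.0068]
tool_rot: [-0.013, 1.0, -0.002, 0.002]
force: [-0.3, -13.0, 17.6]
opening: 0.0006
finger_force: 8.3
clock: 9.25
tool_pos: [0.542, -0.1029, 0.0068]
tool_rot: [-0.014, 1.0, -0.002, 0.003]
force: [-0.0, -12.5, 17.1]
opening: 0.0005
finger_force: 8.3
```

```bash
python3 -m handwheel '[[[0,0.003,0.0003,0,0],[0,0.003,0,0,0],[0,0.003,0,0,0],[0,0.003,0,0,0],[0,0.004,0,0,0]]]';python3 -m handwheel '[[[0,0.006,0,0,0],[0,0.006,0,0,0],[0,0.006,0,0,0],[0,0.006,0,0,0]]]'
python3 - <<'E'
from h import *
for n in('top','scene'):
    p=look(n)
    for l in('push_tab','sled','catch_bar','boring_bar'): print(n,l,[np.round(d['position'],4).tolist() for d in r.place_of(p,l)[:1]])
E
```

```text
clock: 9.88
tool_pos: [0.542, -0.0881, 0.0069]
tool_rot: [-0.013, 1.0, -0.003, 0.003]
force: [-0.4, -16.1, 18.6]
opening: 0.0002
finger_force: 10.2
clock: 10.38
tool_pos: [0.5412, -0.0642, 0.0068]
tool_rot: [-0.013, 1.0, -0.003, 0.003]
force: [-0.7, -17.5, 20.5]
opening: 0.0005
finger_force: 11.0
top push_tab []
top sled []
top catch_bar []
top boring_bar [[0.5282, -0.2837, 0.0086]]
scene push_tab [[0.5946, -0.0303, -0.0004]]
scene sled []
scene catch_bar [[0.5397, -0.0461, 0.0333]]
scene boring_bar [[0.5967, -0.0568, 0.0714]]
```

```bash
python3 -m handwheel '[[[0,0.007,0,0,0],[0,0.007,0,0,0],[0,0.007,0,0,0],[0,0.007,0,0,0],[0,0.007,0,0,0]]]';python3 -m handwheel '[[[0,0.007,0,0,0],[0,0.007,0,0,0],[0,0.007,0,0,0],[0,0.007,0,0,0],[0,0.007,0,0,0]]]'
```

```text
clock: 11.5
tool_pos: [0.5402, -0.0296, 0.0069]
tool_rot: [-0.013, 1.0, -0.003, 0.003]
force: [-1.3, -18.7, 21.2]
opening: 0.0006
finger_force: 12.0
clock: 12.12
tool_pos: [0.5391, 0.0052, 0.0068]
tool_rot: [-0.013, 1.0, -0.003, 0.002]
force: [-1.7, -21.0, 23.4]
opening: 0.0008
finger_force: 12.6
```

```bash
python3 -m handwheel '[[[0,0.007,0,0,0],[0,0.007,0,0,0],[0,0.007,0,0,0],[0,0.007,0,0,0],[0,0,0,0,0]]]'
python3 - <<'E'
from h import *
p=look('scene','s2.png')
cv2.imwrite('pics/s2c.png',cv2.resize(p['img'][160:290,230:420],None,fx=4,fy=4,interpolation=2))
for l in('push_tab','sled','boring_bar','end_stop'): print(l,[np.round(d['position'],4).tolist() for d in r.place_of(p,l)[:1]])
E
```

```text
clock: 12.75
tool_pos: [0.5383, 0.0346, 0.0067]
tool_rot: [-0.013, 1.0, -0.002, 0.002]
force: [-2.0, -15.7, 22.8]
opening: 0.0004
finger_force: 11.6
push_tab [[0.5357, 0.0447, 0.0669]]
sled [[0.5946, 0.0391, 0.0335]]
boring_bar [[0.5938, 0.037, 0.0686]]
end_stop [[0.5905, 0.1145, 0.0444]]
```

View pics/s2c.png

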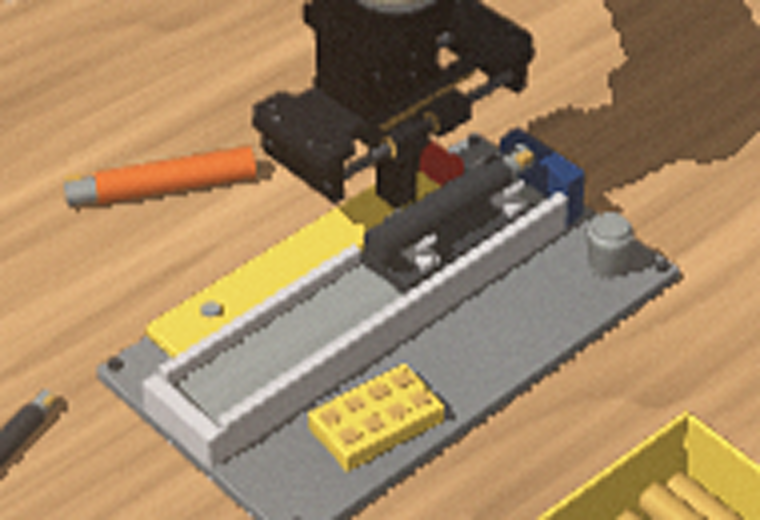

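The bar is down and the sled is well past the tooth, with the boring bar seated (crop (440,210)). About 18 mm remain to the blue stop.

```bash
python3 -m handwheel '[[[0,0.004,0,0,0],[0,0.004,0,0,0],[0,0.004,0,0,0],[0,0,0,0,0]]]';python3 -m handwheel '[[[0,0.003,0,0,0],[0,0.002,0,0,0],[0,0,0,0,0]]]'
```

```text
clock: 13.5
tool_pos: [0.538, 0.046, 0.0066]
tool_rot: [-0.013, 1.0, -0.002, 0.002]
force: [-1.4, -17.7, 23.0]
opening: 0.0005
finger_force: 12.0
clock: 13.88
tool_pos: [0.538, 0.0508, 0.0066]
tool_rot: [-0.013, 1.0, -0.002, 0.002]
force: [-0.1, -18.1, 23.1]
opening: 0.0003
finger_force: 12.1
```

```bash
python3 -m handwheel '[[[0,0.002,0,0,0],[0,0.001,0,0,0],[0,0,0,0,0]]]';python3 -m handwheel '[[[0,0.002,0,0,0],[0,0,0,0,0]]]'
```

```text
clock: 14.25
tool_pos: [0.5379, 0.0534, 0.0066]
tool_rot: [-0.013, 1.0, -0.002, 0.002]
force: [-0.8, -19.5, 23.6]
opening: 0.0007
finger_force: 12.1
clock: 14.5
tool_pos: [0.5378, 0.0557, 0.0066]
tool_rot: [-0.013, 1.0, -0.002, 0.002]
force: [-0.9, -18.7, 22.5]
opening: 0.0001
finger_force: 12.1
```

```bash
python3 -m handwheel '[[[0,0.002,0,0,0],[0,0.002,0,0,0],[0,0,0,0,0]]]';python3 -m handwheel '[[[0,0.002,0,0,0],[0,0,0,0,0]]]';python3 -m handwheel '[[[0,0.0015,0,0,0],[0,0,0,0,0]]]'
```

```text
clock: 14.88
tool_pos: [0.5378, 0.0582, 0.0066]
tool_rot: [-0.012, 1.0, -0.003, 0.002]
force: [-0.1, -23.2, 23.3]
opening: 0.0005
finger_force: 15.2
clock: 15.12
tool_pos: [0.5377, 0.0583, 0.0066]
tool_rot: [-0.011, 1.0, -0.004, 0.002]
force: [-0.6, -28.6, 23.9]
opening: 0.0005
finger_force: 17.3
clock: 15.38
tool_pos: [0.5377, 0.0585, 0.0067]
tool_rot: [-0.011, 1.0, -0.004, 0.002]
force: [-0.9, -33.0, 25.9]
opening: 0.0004
finger_force: 19.1
```

The lateral force is rising with no more motion, so the sled is against the stop. I'll check that before letting go.

Run:
```python
from h import *
p=look('scene')
cv2.imwrite('pics/s3c.png',cv2.resize(p['img'][160:290,230:420],None,fx=4,fy=4,interpolation=2))
for l in('push_tab','sled','boring_bar','end_stop'): print(l,[np.round(d['position'],4).tolist() for d in r.place_of(p,l)[:1]])
```

```text
push_tab [[0.5356, 0.0741, 0.0697]]
sled [[0.5929, 0.0608, 0.0314]]
boring_bar [[0.3913, -0.0641, 0.0105]]
end_stop [[0.5917, 0.1154, 0.0437]]
```

View pics/s3c.png

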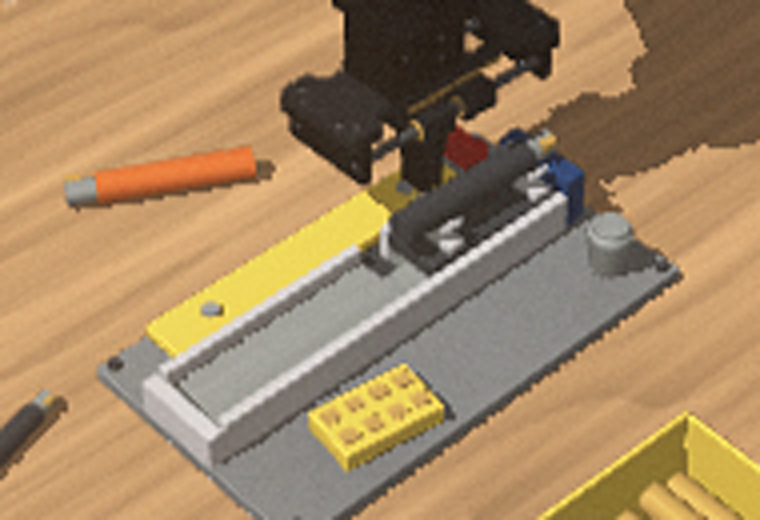

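The sled is home: the tooth slot shows behind it at crop (380,262), and push_tab is at y=0.074 against 0.073 expected. I'll back off the tab with the bar still down, then lift.

```bash
python3 -m handwheel '[[[0,-0.004,0,0,0],[0,-0.004,0,0,0],[0,-0.004,0,0,0],[0,-0.004,0,0,0],[0,0,0,0,0]]]';python3 -m handwheel '[[[0,0,-0.005,0,0],[0,0,-0.005,0,0],[0,0,-0.006,0,0],[0,0,-0.01,0,0],[0,0,-0.03,0,0]]]';python3 -m handwheel '[[[0,0,-0.04,0,0],[0,0,-0.04,0,0],[0.04,-0.04,-0.03,0,0],[0.04,-0.04,0,0,0],[0,0,0,0,0]]]'
python3 - <<'E'
from h import *
p=look('scene')
cv2.imwrite('pics/s4c.png',cv2.resize(p['img'][160:290,230:420],None,fx=4,fy=4,interpolation=2))
for l in('push_tab','sled','boring_bar','tooth','catch_bar'): print(l,[np.round(d['position'],4).tolist() for d in r.place_of(p,l)[:1]])
print(r.get_obs()['force'])
E
```

```text
clock: 16.25
tool_pos: [0.5379, 0.0572, 0.0067]
tool_rot: [-0.016, 1.0, 0.003, 0.002]
force: [-0.3, 10.4, 18.6]
opening: 0.0003
finger_force: 9.3
clock: 16.88
tool_pos: [0.5334, 0.0523, 0.0594]
tool_rot: [-0.015, 1.0, -0.001, -0.002]
force: [0.3, 0.2, -0.1]
opening: 0.0004
finger_force: 0.0
clock: 17.5
tool_pos: [0.4561, -0.0317, 0.1698]
tool_rot: [-0.013, 1.0, 0.001, -0.0]
force: [0.8, 1.0, 1.1]
opening: 0.0003
finger_force: 0.0
push_tab [[0.5346, 0.0719, 0.0691]]
sled [[0.5904, 0.0592, 0.0325]]
boring_bar [[0.5258, -0.2861, 0.0082]]
tooth [[0.5917, -0.0081, 0.0406]]
catch_bar [[0.5409, -0.0462, 0.0447]]
[ 0.48824947 -0.40889968  0.74065816]
```

View pics/s4c.png

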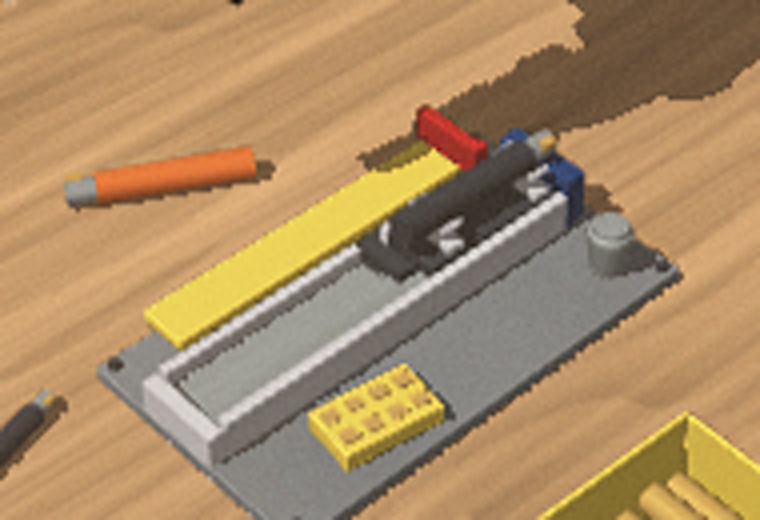

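The bar is up again, the tooth stands behind the sled at crop (385,258), the boring bar lies in its cradle, and the arm is clear. Handing in.

```bash
python3 -c "
from plant import r
print(r.close_job())"
```

```text
the job is handed in; nothing more can be done
None
```

The sled is home against the blue end stop, the catch bar is up with its tooth behind the sled, the boring bar is in its cradle and the arm is clear; I've handed the job in, and no verdict came back.

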